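# Hook a trapped stamping die forward and seat it against the head stop

### The arm

A 6-joint arm with a two-finger parallel gripper is mounted at the origin on a cart in front of the work surface, level with it; the furniture and walls round the work are solid. World frame = base frame: x ahead of the robot, y to its left, z up, the work surface at z = 0. Lengths are in m, angles in rad, forces in N, time in s.
With the tool pointing down it reaches from about 0.3 to 0.775 m from the base axis. Payload 14.6 kg.
Tool frame: the origin (TCP) lies at the very end of the fingers, on their centre line; the grasp point (between the pads) lies 19 mm behind it; z points along the fingers, y is the line along which they close (so a half turn about z gives the same grasp; the last joint's range is limited). The gripper opens to 94 mm and grips with 3 to 60 N. Pads are 16 mm wide; open, the fingers measure 119 mm over their backs; the gripper's body (75 mm by 177 mm) begins 78 mm behind the grasp point.
Start: joints at [1.16, 0.3, 1.521, -0, 1.321, -0.067], TCP at [0.185, 0.518, 0.205] pointing down, gripper open.
Joint ranges: [-3.03, 3.03], [-0.79, 2.21], [0.23, 2.52], [-1.04, 4.18], [0, 3.07], [-2.55, 2.55]. Speed limits (rad/s): [2.22, 2.22, 2.57, 3.14, 3.14, 3.14].

### API

Orientations are given as [roll, pitch, yaw] about the fixed x, y, z axes, in that order (R = Rz(yaw) Ry(pitch) Rx(roll)).
In Python, from station import ctrl gives the robot as it stands.
- The arm moves only by the tool move_arm, never from a script. Its argument "increments" is a list of rows, each a list of 7 numbers: the opening, from 0 (shut) to 1 (fully open), then the shift along the tool's x, y, z in units of 50 mm (1.0 is 50 mm), then the turn, a rotation vector about the tool's x, y, z in rad. In form: [[claw, tx, ty, tz, rx, ry, rz], ...]. A call has 1 to 20 rows; each row shifts and turns the commanded pose from where the row before left it, along the tool's axes as they then stand; what a row does not reach is not made up. A row lasts 1/10 s, in which the tool goes at most 50 mm and 8.59 degrees, less where a joint would pass 70% of its speed; a pose out of reach is approached as far as the arm can. A call is refused whole if a number of a shift passes 1 or a number of a turn 0.15, either way. A call with a gripper value outside its range is refused whole. The fingers move at their own pace and stop on an object; "force" is the grip in N (left out, the last holds). Time passes only in rows, so rows that do not move let the fingers close. It gives the time, the measured TCP pose, the force, the opening and the grip force at its end, in the units of the state.
- ctrl.get_obs(): the state, without advancing time (a new reading comes with each control period).
- ctrl.camera(name): name is "scene" or "side" or "wrist"; returns a dict with "color" (420x560x3 uint8, blue, green, red), "K" (3x3 intrinsics, pixels), "pose" (4x4, takes a point from camera to world coordinates); the wrist camera has in their place "tool_from_camera" (4x4, takes a point from camera to tool coordinates, whose origin is the TCP and whose axes are the flange's). Camera axes: x right, y down, z forward; pixel columns grow to the right and rows downward; lengths in m; the calibration is good to about 2 mm. A picture is of the moment at which its call begins: read the wrist's pose just before it. There is no depth.
- ctrl.hand_in(): hands the job in; it is judged then, once.
Trained networks look in a picture, given as the dict that the camera call returned (one of the last four; its "shot" number tells which), for a name from the list of things; names that differ only in an ending like _2 or _b are one class to them, and where a whole thing is asked for, a point or a joint stands for the part that bears it (a point fixed in the world has none). Each returns a list of dicts, best first, with "conf" (0 to 1); they miss things now and then, are a little off and sometimes report something else, mostly with a low value. They report only what shows in the picture. A call takes as long as a camera call. They do not tell look-alikes from the thing itself.
- ctrl.cut_out(name, picture): "mask" (420x560 bool, what is visible of it) and "centre" ([row, column] in pixels, amid what is visible of it).
The state is a dict: "time_s": time; "qpos": joint angles; "joint_vel": joint speeds; "tau": joint torques, N m; "ee_pos": TCP position; "eef_rot": TCP orientation; "force": force on the tool from outside, world axes, zero at the start; "moment": the same for the moment, N m; "grip_width": finger opening in m; "grip_force": force on a finger pad.
Only numpy, scipy, OpenCV 4.12 (cv2) and the standard library are available. Lean on these libraries where they do the work, as an engineer would, in place of code of your own. Each camera call takes 0.05 s, during which the arm holds its last target. There are 200 camera calls.

### The job

The brass stamping die has slid back under the cover of the small metal die chase, where fingers cannot reach it. Take the telescopic hooked pick by its wooden handle, leaving its reach as it is set, pass the hook over the die, drop it in behind, and draw the die forward along the channel until it sits tight against the head stop at the front. Work by feel, so that neither the pick nor the die is ever forced hard against the chase, and keep the fingers off the die; then lay the pick down flat on the bench clear of the chase, and leave the other loose things where they are.

Things in the scene. Friction and masses are not known exactly. Their poses are not given: they have to be found in the camera images.
- chase: Die chase, a fixed metal fixture 114 long (x) x 78 wide x 52 mm tall. Origin: bench level, middle of its front edge (nearest the robot); x runs back along its straight channel, z up. In mm along x: 0-10 head stop; 10-48 channel open above, rails up to z=22 at its sides; 48-104 channel under a steel cover. Channel floor at z=12. Base plate 10 thick, to x=-2.
- cover_edge (a point): Middle of the cover's front lower edge, at (48, 0, 38) mm in the chase frame. The covered channel is 26 mm high and about 18 wide (fixed wall at y=+9; a spring gib at y=-9 presses the die against that wall with about 5 N, so the die drags with a few N and stays where left). Cover 6 mm thick, its four brass screws rise to z=52.
- channel_end (a point): Middle of the foot of the rigid rear wall that closes the channel at the back, at (104, 0, 12) mm in the chase frame, on the channel floor. The wall rises to the cover.
- head_stop: Head stop: steel cross bar fixed at the front end of the channel, 10 (x) x 46 x 10 mm, its top at z=20 mm in the chase frame (8 mm above the channel floor). Origin: centre of its underside; axes as the chase; its seating face is 5 mm along +x from the origin.
- die: Brass stamping die, a flat block 26 long (x) x 18 wide x 8 mm tall with a low ornament on top, about 37 g, lying flat on the channel floor. Origin: centre of its underside; x along the channel away from the head stop. It starts wholly under the cover with 9 to 26 mm free between its back end and the rear wall.
- die_front (a point): Middle of the die's front end face (4 mm above its underside), which must meet the head stop. Seated, it is 5 mm along +x from the head stop's origin.
- pick: Telescopic hooked pick lying on the bench, about 77 g. Origin: underside of the wooden handle at its middle; x towards the hook, z up. Handle 70 long, flat sides 20 apart (y), 26 mm tall; ferrule and collet (17 across) to x=48. Shank 5 thick, axis at z=13; the hook at its end is 5 thick, 7 wide, points down to z=1. REACH NOT MEASURED: hook at x=155 to 177, set differently each time; only a pull over about 60 N shifts it.
- letter_a: Bystander: brass letter block, 17x14x28, standing left of the chase (mm). Origin: centre of its underside.
- letter_b: Bystander: brass letter block, 17x14x28, standing left of the chase (mm). Origin: centre of its underside.
- burnisher: Bystander: short turned beech burnisher, 21 across, 48 tall, standing left of the chase (mm). Origin: centre of its underside.
- gauge: Bystander: drilled maple hole gauge, 26x105x9, lying right of the chase (mm). Origin: centre of its underside.
- slicker: Bystander: grooved wooden edge slicker, 27x118x27, lying to the right (mm). Origin: centre of its underside.
- sander: Bystander: cork sanding block, 49x80x26, lying to the right (mm). Origin: centre of its underside.
- folder: Bystander: bone folder, 22x133x8, lying to the left (mm). Origin: centre of its underside.
Not all that is in view belongs to the job. Leave any green look-alike of the chase alone.

How it is judged:
By the outcome, as a careful person would: the job done as asked, in the order asked, and still so for the second after the job is handed in, with the robot touching nothing.
It also fails if it takes over 58 s, if anything falls off the work surface, if the arm or the gripper's body presses on something with over 40 N, if the wrist force passes 120 N, or if a joint passes its speed limit or range.

## Working session

There is one attempt and no reset: what is moved stays moved. The work goes in short steps, Python scripts to look and compute and a tool call to move; the robot and the scene stay as the last step left them, time stands still between calls to the robot, and variables do not carry over. Pictures are saved under pics/ and viewed, at most 10 in all, crops included, and the job is handed in when it is done.

Besides the shell and the picture viewer there is one more tool, called by a JSON object that holds its "op" and its "data". move_arm: Moves the arm, as the interface text tells. Its arguments: {"type":"object","properties":{"increments":{"type":"array","items":{"type":"array","items":{"type":"number"}}},"force":{"type":"number"}},"required":["increments"]}

```bash
mkdir -p pics; ls; cat > h.py <<'E'
import numpy as np, cv2
from station import ctrl
from scipy.spatial.transform import Rotation as R
def toolpose(o):
    T=np.eye(4);T[:3,:3]=R.from_euler('xyz',o['eef_rot']).as_matrix();T[:3,3]=o['ee_pos'];return T
def ray(pic,px,T=None):  # px (col,row)
    P=np.array(pic['pose']) if 'pose' in pic else T@np.array(pic['tool_from_camera'])
    d=P[:3,:3]@np.linalg.inv(pic['K'])@np.array([px[0],px[1],1.]);return P[:3,3],d
def atz(pic,px,z,T=None):
    c,d=ray(pic,px,T);return c+d*(z-c[2])/d[2]
def proj(pic,p,T=None):
    P=np.array(pic['pose']) if 'pose' in pic else T@np.array(pic['tool_from_camera'])
    q=np.linalg.inv(P)@np.append(p,1);u=np.array(pic['K'])@q[:3];return u[:2]/u[2]
E
python3 - <<'E'
from h import *
o=ctrl.get_obs();print(o['time_s'],o['ee_pos'],o['eef_rot'],o['force'],o['grip_width'])
for n in ("scene","side"):
    p=ctrl.camera(n);cv2.imwrite(f'pics/{n}0.png',p['color']);print(n,np.round(p['pose'],3).tolist())
    for k in ('chase','pick','die','head_stop','cover_edge','letter_a'):
        print(k,[(round(d['conf'],2),np.round(d['centre']).tolist(),int(d['mask'].sum())) for d in ctrl.cut_out(k,p)])
E
```

```text
pics
0.0 [0.1852954  0.51757208 0.20488129] [-3.14042428e+00 -7.39611882e-05  2.79776312e+00] [ 0.18036042 -0.10396141 -0.57279982] 0.09402409674128104
scene [[0.858, -0.255, 0.446, 0.06], [-0.513, -0.454, 0.728, -0.996], [0.017, -0.854, -0.52, 0.66], [0.0, 0.0, 0.0, 1.0]]
chase [(0.89, [223.0, 284.0], 1058), (0.59, [188.0, 262.0], 868)]
pick [(0.69, [258.0, 280.0], 405)]
die []
head_stop [(0.3, [170.0, 211.0], 203)]
cover_edge [(0.96, [187.0, 267.0], 887), (0.84, [222.0, 291.0], 1118), (0.51, [168.0, 242.0], 63)]
letter_a []
side [[-0.974, -0.14, 0.176, 0.356], [-0.225, 0.603, -0.766, 0.879], [0.001, -0.785, -0.619, 0.843], [0.0, 0.0, 0.0, 1.0]]
chase [(0.75, [205.0, 279.0], 1311), (0.69, [249.0, 242.0], 1649)]
pick [(0.91, [183.0, 327.0], 278)]
die []
head_stop []
cover_edge [(0.85, [253.0, 239.0], 1694), (0.84, [203.0, 278.0], 1298)]
letter_a [(0.64, [303.0, 228.0], 138), (0.33, [153.0, 308.0], 320)]
```

```bash
python3 - <<'E'
from h import *
a=cv2.imread('pics/scene0.png');b=cv2.imread('pics/side0.png')
cv2.imwrite('pics/a.png',cv2.resize(a[120:320,150:416],(800,600),interpolation=cv2.INTER_CUBIC))
cv2.imwrite('pics/b.png',cv2.resize(b[130:330,170:436],(800,600),interpolation=cv2.INTER_CUBIC))
E
```

```text
(no output)
```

View pics/a.png

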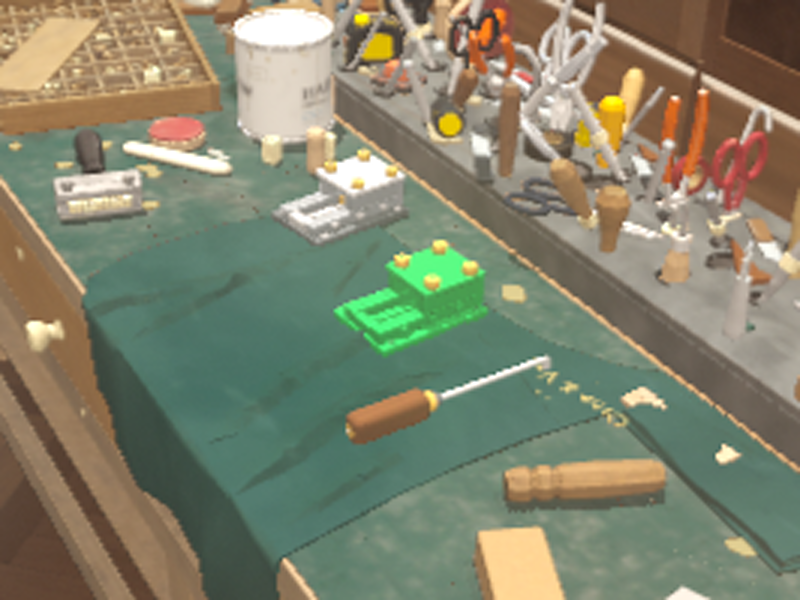

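View pics/b.png

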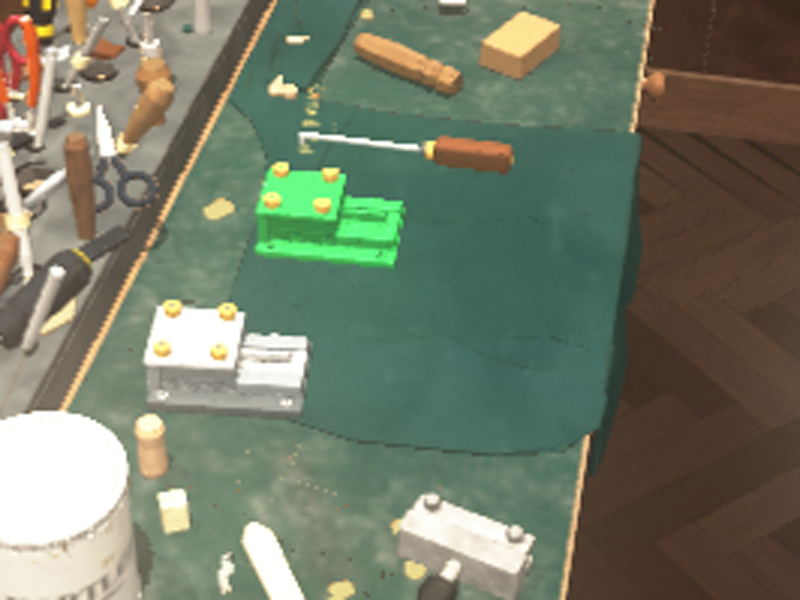

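Possible targets: the grey metal chase is at scene (265,186) and side (246,250). The green look-alike is at scene (290,222) and side (279,205), so I leave it alone. The grey vise-like block at scene (183,185) isn't a chase either. There is only one pick, with its handle at scene (280,258) and side (326,181). I choose the grey chase and this pick, and will check both with the wrist camera.

```bash
python3 - <<'E'
from h import *
s=ctrl.camera('scene');d=ctrl.camera('side')
def sc(x,y):return (150+(x+.5)*266/800-.5,120+(y+.5)/3-.5)
def sd(x,y):return (170+(x+.5)*266/800-.5,130+(y+.5)/3-.5)
def both(a,b):
    c1,d1=ray(s,sc(*a));c2,d2=ray(d,sd(*b))
    t=np.linalg.lstsq(np.stack([d1,-d2],1),c2-c1,rcond=None)[0];p,q=c1+d1*t[0],c2+d2*t[1]
    return np.round((p+q)/2,4),round(np.linalg.norm(p-q),4)
print('handle butt',both((355,433),(512,158)));print('ferrule',both((430,400),(428,150)))
print('hook',both((545,360),(303,135)))
for n,a,b in [('scr1 frontleft',(330,167),(219,351)),('s2 frontright',(362,190),(0,0)),('s3 backleft',(364,155),(162,348)),('s4',(391,171),(172,307)),('frontright',(342,197),(228,311))]:
    print(n,both(a,b),atz(s,sc(*a),.05).round(3),atz(d,sd(*b),.05).round(3))
print('front base corners scene',atz(s,sc(276,213),.01).round(3),atz(s,sc(316,242),.01).round(3),'side',atz(d,sd(304,410),.01).round(3),atz(d,sd(309,340),.01).round(3))
print(np.round(s['K'][0],1),np.round(ctrl.camera('wrist')['tool_from_camera'],3).tolist(), ctrl.get_obs()['qpos'])
E
```

```text
handle butt (array([ 0.4632, -0.2946,  0.0132]), np.float64(0.0029))
ferrule (array([ 0.5368, -0.2882,  0.0138]), np.float64(0.0005))
hook (array([ 0.6514, -0.2876,  0.0125]), np.float64(0.0001))
scr1 frontleft (array([0.6317, 0.0471, 0.0482]), np.float64(0.001)) [0.629 0.044 0.05 ] [0.632 0.049 0.05 ]
s2 frontright (array([ 0.7147, -0.0581,  0.1654]), np.float64(0.2775)) [ 0.633 -0.014  0.05 ] [ 0.982 -0.394  0.05 ]
s3 backleft (array([0.6738, 0.0531, 0.0484]), np.float64(0.0001)) [0.672 0.05  0.05 ] [0.673 0.055 0.05 ]
s4 (array([0.6795, 0.0087, 0.0492]), np.float64(0.0011)) [0.678 0.007 0.05 ] [0.68  0.009 0.05 ]
frontright (array([0.6297, 0.0026, 0.042 ]), np.float64(0.0205)) [ 0.609 -0.017  0.05 ] [0.637 0.004 0.05 ]
front base corners scene [0.572 0.05  0.01 ] [ 0.579 -0.019  0.01 ] side [0.567 0.055 0.01 ] [ 0.581 -0.021  0.01 ]
[444.6   0.  277.7] [[0.001, -0.957, -0.29, 0.085], [1.0, 0.0, 0.001, 0.0], [-0.0, -0.29, 0.957, -0.179], [0.0, 0.0, 0.0, 1.0]] [ 1.16040109e+00  2.99906643e-01  1.52100030e+00  4.64399000e-05
  1.32068134e+00 -6.66002052e-02]
```

{"op": "move_arm", "data": {"increments": [[1,0,0,0,0,0,-0.115],[1,0,0,0,0,0,-0.115],[1,0,0,0,0,0,-0.115],[1,-0.5,-0.62,0.03,0,0,0],[1,-0.5,-0.62,0.03,0,0,0],[1,-0.5,-0.62,0.03,0,0,0],[1,-0.5,-0.62,0.03,0,0,0],[1,-0.5,-0.62,0.03,0,0,0],[1,-0.5,-0.62,0.03,0,0,0],[1,-0.5,-0.62,0.03,0,0,0],[1,-0.5,-0.62,0.03,0,0,0],[1,-0.5,-0.62,0.03,0,0,0],[1,-0.5,-0.62,0.03,0,0,0],[1,-0.5,-0.62,0.03,0,0,0],[1,-0.5,-0.62,0.03,0,0,0],[1,-0.5,-0.62,0.03,0,0,0],[1,-0.5,-0.62,0.03,0,0,0],[1,-0.5,-0.62,0.03,0,0,0],[1,-0.2,0,0,0,0,0],[1,0,0,0,0,0,0]]}}

```text
time_s: 2.85
ee_pos: [0.5715, 0.0528, 0.1825]
eef_rot: [3.141, -0.001, 3.141]
force: [-0.2, 0.9, -0.1]
grip_width: 0.0935
grip_force: 0.0
```

```bash
python3 - <<'E'
from h import *
o=ctrl.get_obs();print(o['time_s'],o['ee_pos'],o['eef_rot'],o['force'],o['qpos'])
p=ctrl.camera('wrist')
np.savez('w1.npz',K=p['K'],tfc=p['tool_from_camera'],T=toolpose(o));cv2.imwrite('pics/w1.png',p['color'])
for k in ('chase','head_stop','die'):
    print(k,[(round(d['conf'],2),np.round(d['centre']).tolist(),int(d['mask'].sum())) for d in ctrl.cut_out(k,p)])
E
```

```text
2.85 [0.57150987 0.05283857 0.18248969] [ 3.14148704e+00 -5.12281329e-04  3.14141462e+00] [-0.16714837  0.92247244 -0.05565302] [ 2.83232522e-02  3.72150198e-01  1.47927075e+00  1.25042182e-04
  1.29068077e+00 -1.54232961e+00]
chase [(0.88, [220.0, 86.0], 9200), (0.64, [247.0, 261.0], 7726)]
head_stop [(0.66, [206.0, 248.0], 245), (0.62, [171.0, 68.0], 192), (0.2, [164.0, 442.0], 2300)]
die []
```

View pics/w1.png

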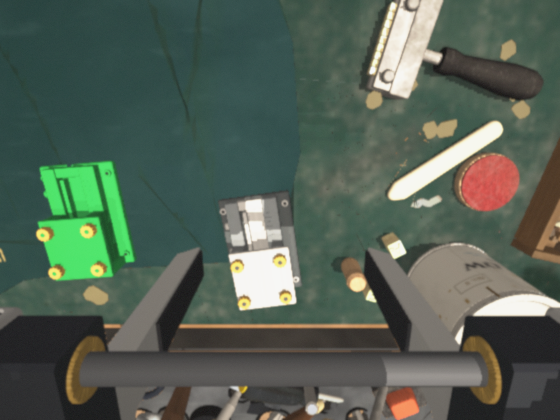

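The wrist view shows the grey chase at (258,250), with its front edge at about row 200 and cover screws at (237,267), (278,262), (244,303) and (286,298). The green look-alike is off at (85,220). I'll go lower for accuracy.

{"op": "move_arm", "data": {"increments": [[1,0.05,-0.18,0.4,0,0,0],[1,0.05,-0.18,0.4,0,0,0],[1,0.05,-0.18,0.4,0,0,0],[1,0.05,-0.18,0.4,0,0,0],[1,0,0,0,0,0,0],[1,0,0,0,0,0,0]]}}

```text
time_s: 3.65
ee_pos: [0.561, 0.0179, 0.1038]
eef_rot: [3.142, 0.0, -3.14]
force: [0.1, 0.3, 0.4]
grip_width: 0.094
grip_force: 0.0
```

```bash
python3 - <<'E'
from h import *
o=ctrl.get_obs();print(o['time_s'],o['ee_pos'],o['eef_rot'],o['force'])
p=ctrl.camera('wrist')
np.savez('w2.npz',K=p['K'],tfc=p['tool_from_camera'],T=toolpose(o));cv2.imwrite('pics/w2.png',p['color']);print(p['K'])
c=p['color'][150:350,160:400]
cv2.imwrite('pics/w2c.png',cv2.resize(c,(720,600),interpolation=cv2.INTER_CUBIC))
for k in ('chase','head_stop','die'):
    print(k,[(round(d['conf'],2),np.round(d['centre']).tolist(),int(d['mask'].sum())) for d in ctrl.cut_out(k,p)])
E
```

```text
3.65 [0.56099507 0.01792318 0.10376907] [ 3.14151062e+00  4.06018811e-04 -3.13993396e+00] [0.05609041 0.32356703 0.42291675]
[[336.16889896   0.         283.37409776]
 [  0.         336.16889896 212.16134809]
 [  0.           0.           1.        ]]
chase [(0.74, [284.0, 295.0], 10421), (0.64, [258.0, 78.0], 13366)]
head_stop [(0.94, [201.0, 54.0], 456), (0.93, [242.0, 279.0], 370)]
die [(0.64, [242.0, 282.0], 443), (0.55, [296.0, 295.0], 61)]
```

View pics/w2c.png

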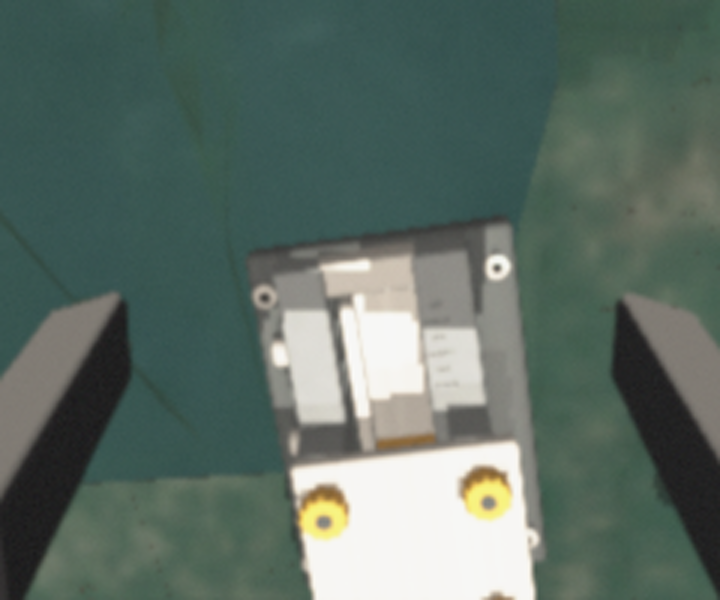

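The crop shows the chase: front base corners at (250,255) and (510,222), cover front edge from (290,465) to (517,442). The channel runs between columns ~365 and 425, and the brass die's front just shows at (405,440) under the cover edge.

```bash
python3 - <<'E'
from h import *
w=np.load('w2.npz');pic={'K':w['K'],'tool_from_camera':w['tfc']};T=w['T']
f=lambda x,y,z:atz(pic,(160+(x+.5)/3-.5,150+(y+.5)/3-.5),z,T)
L,Rr=f(250,255,.01),f(510,222,.01);print('base',L.round(4),Rr.round(4),np.linalg.norm(L-Rr),(L+Rr)/2)
d=Rr-L;print('yaw',np.arctan2(-d[0],d[1]))
A,B=f(290,465,.044),f(517,442,.044);d=B-A;print('cover',A.round(4),B.round(4),np.linalg.norm(d),'yaw',np.arctan2(-d[0],d[1]))
s=[f(325,520,.050),f(488,497,.050)];print('screws',s[0].round(4),s[1].round(4))
d=s[1]-s[0];print('yaw',np.arctan2(-d[0],d[1]))
for n,x,y,z in [('chan right bottom wall',435,435,.012),('chan right front',415,330,.012),('stop right',412,245,.020),('die L',380,443,.020),('die R',434,438,.020),('left floor',375,445,.012)]:print(n,f(x,y,z).round(4))
E
```

```text
base [ 0.5789 -0.0166  0.01  ] [0.5687 0.0579 0.01  ] 0.07520929413454722 [0.57378815 0.02063849 0.01      ]
yaw 0.1360320201633138
cover [ 0.6264 -0.0035  0.044 ] [0.6193 0.0574 0.044 ] 0.06132124472902263 yaw 0.11669361135473123
screws [0.6394 0.0061 0.05  ] [0.6322 0.0494 0.05  ]
yaw 0.16401878152199162
chan right bottom wall [0.6362 0.0378 0.012 ]
chan right front [0.6015 0.0312 0.012 ]
stop right [0.5721 0.0296 0.02  ]
die L [0.6341 0.021  0.02  ]
die R [0.6324 0.0369 0.02  ]
left floor [0.6396 0.0196 0.012 ]
```

{"op": "move_arm", "data": {"increments": [[1,0,-0.77,0,0,0,0],[1,0,-0.77,0,0,0,0],[1,0,-0.77,0,0,0,0],[1,0,-0.77,0,0,0,0],[1,0,-0.77,0,0,0,0],[1,0,-0.77,0,0,0,0],[1,0,-0.77,0,0,0,0],[1,0,-0.77,0,0,0,0],[1,0,0,0,0,0,0],[1,0,0,0,0,0,0],[1,0,0,0,0,0,0]]}}

```text
time_s: 4.95
ee_pos: [0.5616, -0.2897, 0.1032]
eef_rot: [3.142, 0.0, -3.139]
force: [0.1, 0.3, 0.3]
grip_width: 0.0938
grip_force: 0.0
```

```bash
python3 - <<'E'
from h import *
o=ctrl.get_obs();print(o['time_s'],o['ee_pos'],o['eef_rot'],o['force'])
p=ctrl.camera('wrist')
np.savez('w3.npz',K=p['K'],tfc=p['tool_from_camera'],T=toolpose(o));cv2.imwrite('pics/w3.png',p['color'])
for q in ctrl.cut_out('pick',p):
    ys,xs=np.where(q['mask']);print(q['conf'],q['centre'],xs.min(),xs.max(),ys.min(),ys.max())
c=p['color'][60:350,180:380]
cv2.imwrite('pics/w3c.png',cv2.resize(c,(400,580),interpolation=cv2.INTER_CUBIC))
E
```

```text
4.95 [ 0.5616482  -0.28966247  0.10323239] [ 3.14155041e+00  2.01865585e-04 -3.13942050e+00] [0.13052505 0.25051116 0.32970339]
0.59 [154.3, 284.5] 271 299 91 313
```

View pics/w3c.png

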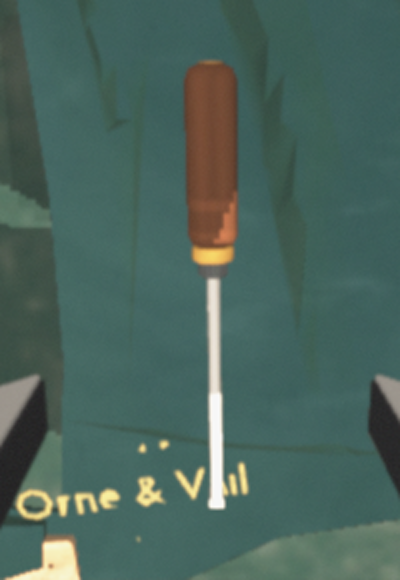

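The crop shows the pick: butt at (210,62), handle front at (212,247), collet to (213,277), hook end at (217,507).

```bash
python3 - <<'E'
from h import *
w=np.load('w3.npz');pic={'K':w['K'],'tool_from_camera':w['tfc']};T=w['T']
f=lambda x,y,z:atz(pic,(180+(x+.5)/2-.5,60+(y+.5)/2-.5),z,T).round(4)
for n,x,y,z in [('butt',210,61,.013),('butt26',210,61,.026),('hfront13',212,247,.013),('hfront20',212,247,.02),('collet',213,277,.013),('hooktop',217,507,.0155),('hooktip',217,507,.001),('shank mid',214,300,.013),('shank end',216,480,.013),('hL',186,150,.02),('hR',238,150,.02)]:print(n,f(x,y,z))
E
```

```text
butt [ 0.4621 -0.2886  0.013 ]
butt26 [ 0.4628 -0.2886  0.026 ]
hfront13 [ 0.5334 -0.2875  0.013 ]
hfront20 [ 0.5319 -0.2875  0.02  ]
collet [ 0.546 -0.287  0.013]
hooktop [ 0.6536 -0.2846  0.0155]
hooktip [ 0.6632 -0.2844  0.001 ]
shank mid [ 0.5559 -0.2865  0.013 ]
shank end [ 0.6411 -0.2851  0.013 ]
hL [ 0.4944 -0.2976  0.02  ]
hR [ 0.4943 -0.2778  0.02  ]
```

{"op": "move_arm", "data": {"increments": [[1,0.43,0.01,0,0,0,-0.019],[1,0.43,0.01,0,0,0,0],[1,0.42,0.01,0,0,0,0],[1,0,0,0.4,0,0,0],[1,0,0,0.4,0,0,0],[1,0,0,0.4,0,0,0],[1,0,0,0.3,0,0,0],[1,0,0,0.2,0,0,0],[1,0,0,0.1,0,0,0],[1,0,0,0,0,0,0],[1,0,0,0,0,0,0]]}}

```text
time_s: 6.15
ee_pos: [0.4977, -0.2903, 0.0136]
eef_rot: [-3.141, 0.001, -3.121]
force: [-0.2, -0.2, -0.4]
grip_width: 0.0936
grip_force: 0.0
```

{"op": "move_arm", "data": {"force": 45, "increments": [[1,0,0.04,0.07,0,0,0],[1,0,0,0.06,0,0,0],[1,0,0,0,0,0,0],[0.1,0,0,0,0,0,0],[0.1,0,0,0,0,0,0],[0.1,0,0,0,0,0,0],[0.1,0,0,0,0,0,0],[0.1,0,0,0,0,0,0],[0.1,0,0,0,0,0,0],[0.1,0,0,0,0,0,0]]}}

```text
time_s: 7.15
ee_pos: [0.4973, -0.2881, 0.0065]
eef_rot: [-3.142, -0.0, -3.121]
force: [0.7, 0.1, 1.0]
grip_width: 0.0416
grip_force: 0.0
```

{"op": "move_arm", "data": {"increments": [[0.1,0,0,0,0,0,0],[0.1,0,0,0,0,0,0],[0.1,0,0,0,0,0,0],[0.1,0,0,0,0,0,0],[0.1,0,0,0,0,0,0],[0.1,0,0,0,0,0,0]]}}

```text
time_s: 7.75
ee_pos: [0.4973, -0.2881, 0.0065]
eef_rot: [-3.142, 0.0, -3.121]
force: [-0.7, 0.6, 0.9]
grip_width: 0.0198
grip_force: 45.0
```

{"op": "move_arm", "data": {"increments": [[0.1,0,0,-0.1,0,0,0],[0.1,0,0,-0.2,0,0,0],[0.1,0,0,-0.4,0,0,0],[0.1,0,0,-0.5,0,0,0],[0.1,0,0,-0.4,0,0,-0.055],[0.1,0,0.2,0,0,0,-0.054],[0.1,0.02,0.4,0,0,0,0],[0.1,0.02,0.6,0,0,0,0],[0.1,0.02,0.6,0,0,0,0],[0.1,0.02,0.6,0,0,0,0],[0.1,0.02,0.6,0,0,0,0],[0.1,0.02,0.6,0,0,0,0],[0.1,0.02,0.6,0,0,0,0],[0.1,0.02,0.6,0,0,0,0],[0.1,0.02,0.6,0,0,0,0],[0.1,0.02,0.5,0,0,0,0],[0.1,0,0.4,0,0,0,0],[0.1,0,0.2,0,0,0,0],[0.1,0,0,0,0,0,0],[0.1,0,0,0,0,0,0]]}}

```text
time_s: 9.75
ee_pos: [0.4463, 0.0324, 0.0867]
eef_rot: [-3.141, 0.0, -3.012]
force: [0.2, 0.1, -1.0]
grip_width: 0.0195
grip_force: 45.0
```

```bash
python3 - <<'E'
from h import *
o=ctrl.get_obs();print(o['time_s'],o['ee_pos'],o['eef_rot'],o['force'],o['moment'])
T=toolpose(o)
p=ctrl.camera('scene');d=ctrl.camera('side')
sv=lambda pic:{k:pic[k] for k in('K','pose')}
np.save('cams.npy',[sv(p),sv(d)],allow_pickle=True)
for n,q in(('scene',p),('side',d)):
    u=proj(q,[.595,.022,.06]).astype(int)-[66,50]; print(n,u)
    cv2.imwrite(f'pics/{n}1.png',q['color'])
    c=q['color'][u[1]:u[1]+100,u[0]:u[0]+132];cv2.imwrite(f'pics/{n}1c.png',cv2.resize(c,(792,600),interpolation=cv2.INTER_CUBIC))
a=cv2.imread('pics/scene1c.png');b=cv2.imread('pics/side1c.png')
cv2.imwrite('pics/m1.png',cv2.resize(np.vstack([a[100:500],b[100:500]]),(594,600)))
E
```

```text
9.75 [0.44627798 0.03244863 0.08672945] [-3.14137841e+00  4.45618579e-04 -3.01230564e+00] [ 0.23436109  0.09734279 -1.02973515] [ 0.02827579 -0.0127921  -0.0882185 ]
scene [186 127]
side [195 187]
```

View pics/m1.png

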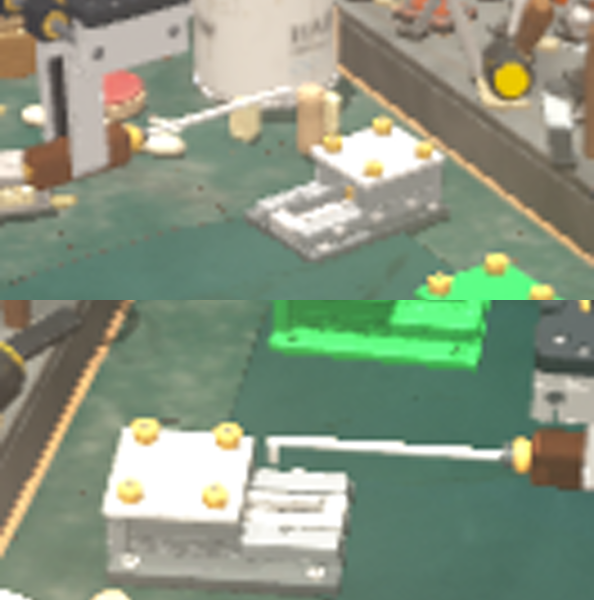

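The montage shows the pick held level. The hook's top end is at scene-part (293,92) and side-part (272,441), in front of and above the cover. I'll triangulate that point, and the cover screws, to check the relative placement.

```bash
python3 - <<'E'
from h import *
s,d=np.load('cams.npy',allow_pickle=True)
def sc(x,y):return (186+((x+.5)/.75)/6-.5,127+((y+.5)/.75+100)/6-.5)
def sd(x,y):return (195+((x+.5)/.75)/6-.5,187+((y-300+.5)/.75+100)/6-.5)
def both(a,b):
    c1,d1=ray(s,sc(*a));c2,d2=ray(d,sd(*b))
    t=np.linalg.lstsq(np.stack([d1,-d2],1),c2-c1,rcond=None)[0];p,q=c1+d1*t[0],c2+d2*t[1]
    return (p+q)/2,round(np.linalg.norm(p-q),4)
ex=np.array([np.cos(.13),np.sin(.13)]);ey=np.array([-ex[1],ex[0]]);O=np.array([.5757,.0207])
for n,a,b in [('hook end top',(293,92),(271,441)),('shank base',(150,127),(503,456)),('scr FL',(332,144),(216,496)),('FR',(374,169),(228,434)),('BL',(382,126),(130,490)),('BR',(425,150),(145,431))]:
    p,e=both(a,b);q=p[:2]-O;print(n,p.round(4),e,'chase',(q@ex).round(4),(q@ey).round(4))
E
```

```text
hook end top [0.6028 0.0491 0.0918] 0.0017 chase 0.0306 0.0246
shank base [0.4949 0.0386 0.0963] 0.0062 chase -0.0778 0.0283
scr FL [0.6315 0.0473 0.0482] 0.0004 chase 0.0588 0.0192
FR [0.6381 0.0022 0.0487] 0.0009 chase 0.0595 -0.0264
BL [0.6735 0.0533 0.0488] 0.0005 chase 0.1012 0.0196
BR [0.6802 0.0088 0.0486] 0.0005 chase 0.1021 -0.0253
```

{"op": "move_arm", "data": {"increments": [[0.1,0,-0.15,0,0,0,-0.013],[0.1,0,-0.3,0,0,0,0],[0.1,0,-0.14,0,0,0,0],[0.1,0,0,0.3,0,0,0],[0.1,0,0,0.2,0,0,0],[0.1,0,0,0,0,0,0],[0.1,0,0,0,0,0,0]]}}

```text
time_s: 10.55
ee_pos: [0.4501, 0.0037, 0.0615]
eef_rot: [3.142, -0.0, -2.999]
force: [-0.1, 0.2, -1.7]
grip_width: 0.0193
grip_force: 45.0
```

```bash
cat >> h.py <<'E'
ex=np.array([np.cos(.142),np.sin(.142)]);ey=np.array([-ex[1],ex[0]]);O=np.array([.5758,.0209])
def st():
    o=ctrl.get_obs();q=np.array(o['ee_pos'])[:2]-O
    print(o['time_s'],'hook chase x %.1f y %.1f'%((q@ex)*1e3+155,(q@ey)*1e3),'tipz %.1f'%(o['ee_pos'][2]*1e3-5.5),'yaw %.4f'%((o['eef_rot'][2]%(2*np.pi))-np.pi),'rp',np.round(o['eef_rot'][:2],4),'F chase',np.round([o['force'][:2]@ex,o['force'][:2]@ey,o['force'][2]],2),'M',np.round(o['moment'],3))
E
python3 -c "
from h import *
st()
p=ctrl.camera('scene');cv2.imwrite('pics/s2.png',p['color'])"
```

```text
10.55 hook chase x 28.2 y 0.7 tipz 56.0 yaw 0.1423 rp [ 3.1415e+00 -4.0000e-04] F chase [-0.1   0.24 -1.71] M [ 0.043 -0.007  0.021]
```

{"op": "move_arm", "data": {"increments": [[0.1,0,-0.01,0.2,0,0,0],[0.1,0,0,0.2,0,0,0],[0.1,0,0,0.15,0,0,0],[0.1,0,0,0.07,0,0,0],[0.1,0,0,0,0,0,0],[0.1,0,0,0,0,0,0],[0.1,0,0,0,0,0,0]]}}

```text
time_s: 11.3
ee_pos: [0.4504, 0.0032, 0.0307]
eef_rot: [-3.141, 0.0, -2.999]
force: [-0.4, 0.2, -0.4]
grip_width: 0.0197
grip_force: 45.0
```

```bash
python3 -c "
from h import *
st()
p=ctrl.camera('scene');d=ctrl.camera('side')
out=[]
for q in(p,d):
    u=proj(q,[.605,.024,.02]).astype(int)-[40,30]
    out.append(cv2.resize(q['color'][u[1]:u[1]+60,u[0]:u[0]+80],(400,300),interpolation=cv2.INTER_CUBIC))
cv2.imwrite('pics/m2.png',np.hstack(out))"
```

```text
11.3 hook chase x 28.4 y 0.2 tipz 25.2 yaw 0.1423 rp [-3.1415e+00  5.0000e-04] F chase [-0.41  0.22 -0.44] M [ 0.011  0.029 -0.043]
```

View pics/m2.png

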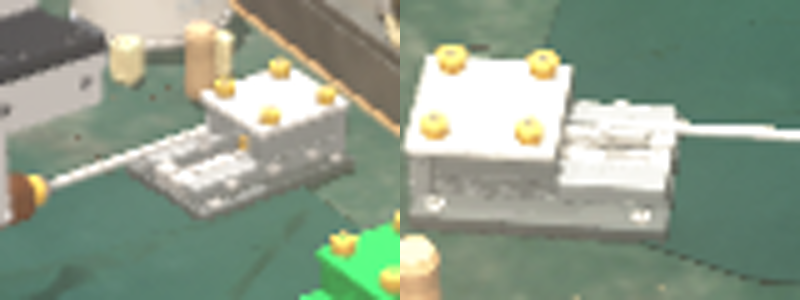

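The hook is over the open channel, aligned with it (shank entering at side-part (680,127), about the channel middle). Next I feel for the channel floor.

{"op": "move_arm", "data": {"increments": [[0.1,0,0,0.08,0,0,0],[0.1,0,0,0.08,0,0,0],[0.1,0,0,0.04,0,0,0],[0.1,0,0,0.01,0,0,0],[0.1,0,0,0,0,0,0],[0.1,0,0,0,0,0,0]]}}

```text
time_s: 12.0
ee_pos: [0.4502, 0.0032, 0.02]
eef_rot: [-3.142, 0.0, -2.999]
force: [0.3, 0.4, -1.2]
grip_width: 0.02
grip_force: 45.0
```

{"op": "move_arm", "data": {"increments": [[0.1,0,0,0.01,0,0,0],[0.1,0,0,0.01,0,0,0],[0.1,0,0,0.01,0,0,0],[0.1,0,0,0,0,0,0]]}}

```text
time_s: 12.4
ee_pos: [0.4502, 0.0032, 0.0184]
eef_rot: [3.142, -0.0, -2.999]
force: [0.0, 0.1, -1.4]
grip_width: 0.02
grip_force: 45.0
```

{"op": "move_arm", "data": {"increments": [[0.1,0,0,0.01,0,0,0],[0.1,0,0,0,0,0,0]]}}

```text
time_s: 12.6
ee_pos: [0.4502, 0.0032, 0.0179]
eef_rot: [-3.142, -0.0, -2.999]
force: [0.3, -0.1, 0.4]
grip_width: 0.0196
grip_force: 45.0
```

{"op": "move_arm", "data": {"increments": [[0.1,0,0,0.01,0,0,0],[0.1,0,0,0,0,0,0]]}}

```text
time_s: 12.8
ee_pos: [0.4502, 0.0032, 0.0174]
eef_rot: [3.142, 0.0, -2.999]
force: [0.5, -0.4, 0.1]
grip_width: 0.02
grip_force: 45.0
```

```bash
python3 -c "
from h import *
st()
ctrl.camera('scene');st()"
```

```text
12.8 hook chase x 28.2 y 0.3 tipz 11.9 yaw 0.1421 rp [3.1416 0.    ] F chase [ 0.44 -0.43  0.11] M [ 0.01  -0.024  0.06 ]
12.85 hook chase x 28.2 y 0.3 tipz 11.9 yaw 0.1422 rp [-3.1416 -0.    ] F chase [-0.04 -0.54 -0.42] M [0.044 0.035 0.007]
```

{"op": "move_arm", "data": {"increments": [[0.1,0,0,0.01,0,0,0],[0.1,0,0,0,0,0,0]]}}

```text
time_s: 13.05
ee_pos: [0.4502, 0.0032, 0.017]
eef_rot: [-3.142, 0.0, -2.999]
force: [-0.8, 0.1, 0.5]
grip_width: 0.0196
grip_force: 45.0
```

```bash
python3 -c "
from h import *
st()
ctrl.camera('scene');st()"
```

```text
13.05 hook chase x 28.2 y 0.3 tipz 11.5 yaw 0.1422 rp [-3.1416e+00  1.0000e-04] F chase [-0.8   0.2   0.55] M [ 0.021 -0.036  0.014]
13.1 hook chase x 28.2 y 0.3 tipz 11.5 yaw 0.1422 rp [-3.1416e+00  1.0000e-04] F chase [-0.86  0.4  -0.04] M [ 0.05  -0.003 -0.016]
```

{"op": "move_arm", "data": {"increments": [[0.1,0,0,0.012,0,0,0],[0.1,0,0,0,0,0,0]]}}

```text
time_s: 13.3
ee_pos: [0.4503, 0.0032, 0.0164]
eef_rot: [-3.142, 0.0, -2.999]
force: [-0.5, 0.9, 1.1]
grip_width: 0.0192
grip_force: 45.0
```

```bash
python3 -c "
from h import *
for i in range(3): ctrl.camera('scene');st()"
```

```text
13.35 hook chase x 28.2 y 0.3 tipz 10.9 yaw 0.1422 rp [-3.1415e+00  2.0000e-04] F chase [-0.35  0.4   0.18] M [ 0.062 -0.091 -0.041]
13.4 hook chase x 28.2 y 0.2 tipz 10.9 yaw 0.1422 rp [-3.1416e+00  2.0000e-04] F chase [-0.36 -0.51  2.18] M [ 0.018 -0.082  0.005]
13.45 hook chase x 28.2 y 0.3 tipz 10.9 yaw 0.1422 rp [-3.1416e+00  1.0000e-04] F chase [-0.63 -0.17  1.61] M [ 0.043 -0.118 -0.006]
```

{"op": "move_arm", "data": {"increments": [[0.1,0,0,-0.1,0,0,0],[0.1,0,0,-0.1,0,0,0],[0.1,0,0,-0.026,0,0,0],[0.1,-0.1,0,0,0,0,0],[0.1,-0.1,0,0,0,0,0],[0.1,-0.06,0,0,0,0,0],[0.1,0,0,0,0,0,0],[0.1,0,0,0,0,0,0]]}}

```text
time_s: 14.25
ee_pos: [0.463, 0.0051, 0.0274]
eef_rot: [3.141, -0.0, -2.999]
force: [-0.4, -0.7, -1.5]
grip_width: 0.0196
grip_force: 45.0
```

```bash
python3 -c "
from h import *
for i in range(3): ctrl.camera('scene');st()"
```

```text
14.3 hook chase x 41.0 y 0.3 tipz 22.0 yaw 0.1422 rp [ 3.1415e+00 -4.0000e-04] F chase [ 0.09 -0.31 -0.57] M [0.003 0.035 0.026]
14.35 hook chase x 41.0 y 0.3 tipz 22.0 yaw 0.1422 rp [ 3.1415e+00 -3.0000e-04] F chase [-1.36 -0.82 -0.73] M [ 0.04  -0.028  0.048]
14.4 hook chase x 41.1 y 0.3 tipz 22.1 yaw 0.1422 rp [ 3.1416e+00 -1.0000e-04] F chase [ 0.1  -0.31 -0.53] M [ 0.009 -0.02  -0.046]
```

{"op": "move_arm", "data": {"increments": [[0.1,-0.04,0,0,0,0,0],[0.1,-0.04,0,0,0,0,0],[0.1,-0.04,0,0,0,0,0],[0.1,0,0,0,0,0,0]]}}

```text
time_s: 14.8
ee_pos: [0.4693, 0.0059, 0.0277]
eef_rot: [-3.142, 0.0, -2.999]
force: [0.4, -0.5, -1.0]
grip_width: 0.0196
grip_force: 45.0
```

```bash
python3 -c "
from h import *
for i in range(2): ctrl.camera('scene');st()"
```

```text
14.85 hook chase x 47.3 y 0.3 tipz 22.1 yaw 0.1422 rp [ 3.1416 -0.    ] F chase [-0.56  0.1  -0.36] M [0.029 0.034 0.036]
14.9 hook chase x 47.1 y 0.3 tipz 22.1 yaw 0.1422 rp [-3.1416e+00 -1.0000e-04] F chase [-0.48  0.38  0.05] M [ 0.027  0.053 -0.008]
```

{"op": "move_arm", "data": {"increments": [[0.1,-0.04,0,0,0,0,0],[0.1,-0.04,0,0,0,0,0],[0.1,-0.02,0,0,0,0,0],[0.1,0,0,0,0,0,0]]}}

```text
time_s: 15.3
ee_pos: [0.4741, 0.0066, 0.0276]
eef_rot: [-3.142, 0.0, -2.999]
force: [-0.3, -0.7, -0.7]
grip_width: 0.0193
grip_force: 45.0
```

{"op": "move_arm", "data": {"increments": [[0.1,-0.03,0,0,0,0,0],[0.1,-0.03,0,0,0,0,0],[0.1,0,0,0,0,0,0]]}}

```text
time_s: 15.6
ee_pos: [0.4771, 0.0071, 0.0277]
eef_rot: [-3.142, 0.0, -2.999]
force: [-0.2, 0.0, 0.1]
grip_width: 0.0196
grip_force: 45.0
```

{"op": "move_arm", "data": {"increments": [[0.1,-0.03,0,0,0,0,0],[0.1,-0.03,0,0,0,0,0],[0.1,0,0,0,0,0,0]]}}

```text
time_s: 15.9
ee_pos: [0.4801, 0.0075, 0.0277]
eef_rot: [-3.142, 0.0, -2.999]
force: [0.0, 0.9, -1.9]
grip_width: 0.0196
grip_force: 45.0
```

{"op": "move_arm", "data": {"increments": [[0.1,-0.03,0,0,0,0,0],[0.1,-0.03,0,0,0,0,0],[0.1,0,0,0,0,0,0]]}}

```text
time_s: 16.2
ee_pos: [0.483, 0.0079, 0.0277]
eef_rot: [-3.142, 0.0, -2.999]
force: [0.0, -0.1, -0.5]
grip_width: 0.0196
grip_force: 45.0
```

```bash
python3 -c "
from h import *
for i in range(2): ctrl.camera('scene');st()"
```

```text
16.25 hook chase x 61.2 y 0.3 tipz 22.1 yaw 0.1422 rp [ 3.1416e+00 -1.0000e-04] F chase [ 0.69  0.16 -0.53] M [0.087 0.076 0.077]
16.3 hook chase x 61.1 y 0.3 tipz 22.1 yaw 0.1422 rp [ 3.1416e+00 -1.0000e-04] F chase [ 0.27  0.33 -0.91] M [0.081 0.011 0.   ]
```

{"op": "move_arm", "data": {"increments": [[0.1,-0.03,0,0,0,0,0],[0.1,-0.03,0,0,0,0,0],[0.1,-0.03,0,0,0,0,0],[0.1,0,0,0,0,0,0]]}}

```text
time_s: 16.7
ee_pos: [0.4875, 0.0086, 0.0276]
eef_rot: [-3.142, 0.0, -2.999]
force: [0.6, 0.4, -0.8]
grip_width: 0.0196
grip_force: 45.0
```

{"op": "move_arm", "data": {"increments": [[0.1,-0.03,0,0,0,0,0],[0.1,-0.03,0,0,0,0,0],[0.1,-0.03,0,0,0,0,0],[0.1,0,0,0,0,0,0]]}}

```text
time_s: 17.1
ee_pos: [0.492, 0.0092, 0.0277]
eef_rot: [-3.142, 0.0, -2.999]
force: [0.1, -0.2, -0.9]
grip_width: 0.0197
grip_force: 45.0
```

```bash
python3 -c "
from h import *
for i in range(2): ctrl.camera('scene');st()"
```

```text
17.15 hook chase x 70.2 y 0.3 tipz 22.1 yaw 0.1422 rp [-3.1416e+00 -1.0000e-04] F chase [ 0.23 -0.61 -0.78] M [ 0.003  0.001 -0.061]
17.2 hook chase x 70.1 y 0.3 tipz 22.1 yaw 0.1422 rp [ 3.1416e+00 -1.0000e-04] F chase [-0.13 -0.27 -1.84] M [0.033 0.054 0.   ]
```

Clear so far. I'll continue to about x=94.

{"op": "move_arm", "data": {"increments": [[0.1,-0.04,0,0,0,0,0],[0.1,-0.04,0,0,0,0,0],[0.1,-0.04,0,0,0,0,0],[0.1,0,0,0,0,0,0]]}}

```text
time_s: 17.6
ee_pos: [0.498, 0.01, 0.0276]
eef_rot: [-3.142, 0.0, -2.999]
force: [0.1, 0.3, -1.1]
grip_width: 0.0195
grip_force: 45.0
```

{"op": "move_arm", "data": {"increments": [[0.1,-0.04,0,0,0,0,0],[0.1,-0.04,0,0,0,0,0],[0.1,-0.04,0,0,0,0,0],[0.1,0,0,0,0,0,0]]}}

```text
time_s: 18.0
ee_pos: [0.5039, 0.0109, 0.0276]
eef_rot: [-3.142, 0.0, -2.999]
force: [0.9, 0.8, -1.4]
grip_width: 0.0198
grip_force: 45.0
```

{"op": "move_arm", "data": {"increments": [[0.1,-0.04,0,0,0,0,0],[0.1,-0.04,0,0,0,0,0],[0.1,-0.04,0,0,0,0,0],[0.1,0,0,0,0,0,0]]}}

```text
time_s: 18.4
ee_pos: [0.5098, 0.0118, 0.0276]
eef_rot: [-3.142, 0.0, -2.999]
force: [-1.6, -0.9, -0.7]
grip_width: 0.0194
grip_force: 45.0
```

{"op": "move_arm", "data": {"increments": [[0.1,-0.04,0,0,0,0,0],[0.1,-0.04,0,0,0,0,0],[0.1,-0.02,0,0,0,0,0],[0.1,0,0,0,0,0,0]]}}

```text
time_s: 18.8
ee_pos: [0.5147, 0.0124, 0.0276]
eef_rot: [3.142, 0.0, -2.999]
force: [-0.2, -0.1, -0.3]
grip_width: 0.0196
grip_force: 45.0
```

```bash
python3 -c "
from h import *
for i in range(3): ctrl.camera('scene');st()"
```

```text
18.85 hook chase x 93.2 y 0.3 tipz 22.1 yaw 0.1422 rp [-3.1416 -0.    ] F chase [-0.69 -0.9  -1.42] M [-0.019  0.003 -0.022]
18.9 hook chase x 93.1 y 0.3 tipz 22.1 yaw 0.1422 rp [ 3.1416e+00 -2.0000e-04] F chase [ 0.5   0.65 -1.26] M [ 0.081  0.093 -0.021]
18.95 hook chase x 93.1 y 0.3 tipz 22.1 yaw 0.1422 rp [-3.1416 -0.    ] F chase [-0.05 -0.75 -0.23] M [0.077 0.04  0.008]
```

{"op": "move_arm", "data": {"increments": [[0.1,-0.04,0,0,0,0,0],[0.1,0,0,0.02,0,0,0],[0.1,0,0,0.03,0,0,0],[0.1,0,0,0.02,0,0,0],[0.1,0,0,0,0,0,0]]}}

```text
time_s: 19.45
ee_pos: [0.5164, 0.0127, 0.0239]
eef_rot: [3.142, -0.0, -2.999]
force: [-0.1, -0.1, -0.4]
grip_width: 0.0196
grip_force: 45.0
```

```bash
python3 -c "
from h import *
for i in range(3): ctrl.camera('scene');st()"
```

```text
19.5 hook chase x 95.1 y 0.3 tipz 18.5 yaw 0.1422 rp [ 3.1416e+00 -2.0000e-04] F chase [-0.08  0.12 -1.63] M [ 0.041  0.011 -0.041]
19.55 hook chase x 95.1 y 0.3 tipz 18.6 yaw 0.1422 rp [ 3.1416e+00 -1.0000e-04] F chase [-0.18 -0.24 -0.65] M [ 0.015 -0.004 -0.002]
19.6 hook chase x 95.2 y 0.3 tipz 18.6 yaw 0.1422 rp [ 3.1416e+00 -1.0000e-04] F chase [-0.18 -1.11 -0.21] M [-0.024  0.077 -0.02 ]
```

Below the die's top with no contact, so the hook is behind it. I'll drop another 4.5 mm and then draw.

{"op": "move_arm", "data": {"increments": [[0.1,0,0,0.03,0,0,0],[0.1,0,0,0.03,0,0,0],[0.1,0,0,0.03,0,0,0],[0.1,0,0,0,0,0,0],[0.1,0,0,0,0,0,0]]}}

```text
time_s: 20.1
ee_pos: [0.5165, 0.0127, 0.0196]
eef_rot: [3.142, -0.0, -2.999]
force: [-0.6, 0.7, -0.5]
grip_width: 0.0195
grip_force: 45.0
```

{"op": "move_arm", "data": {"increments": [[0.1,0.03,0,0,0,0,0],[0.1,0.03,0,0,0,0,0],[0.1,0.03,0,0,0,0,0],[0.1,0.03,0,0,0,0,0],[0.1,0,0,0,0,0,0]]}}

```text
time_s: 20.6
ee_pos: [0.5104, 0.0118, 0.0197]
eef_rot: [3.142, -0.0, -2.999]
force: [0.1, 0.4, -0.8]
grip_width: 0.0196
grip_force: 45.0
```

{"op": "move_arm", "data": {"increments": [[0.1,0.03,0,0,0,0,0],[0.1,0.03,0,0,0,0,0],[0.1,0.03,0,0,0,0,0]]}}

```text
time_s: 20.9
ee_pos: [0.5069, 0.0113, 0.02]
eef_rot: [-3.141, 0.002, -2.999]
force: [5.6, 0.8, -0.4]
grip_width: 0.0195
grip_force: 45.0
```

```bash
python3 -c "
from h import *
for i in range(3): ctrl.camera('scene');st()"
```

```text
20.95 hook chase x 85.2 y 0.2 tipz 14.5 yaw 0.1422 rp [-3.1413e+00  2.0000e-03] F chase [ 4.8   0.03 -0.55] M [ 0.218 -0.87   0.008]
21.0 hook chase x 85.2 y 0.2 tipz 14.5 yaw 0.1422 rp [-3.1413e+00  1.7000e-03] F chase [ 4.92 -0.18 -1.11] M [ 0.195 -0.898  0.008]
21.05 hook chase x 85.2 y 0.2 tipz 14.5 yaw 0.1422 rp [-3.1414e+00  1.5000e-03] F chase [ 4.59  0.07 -0.84] M [ 0.251 -0.972  0.051]
```

Engaged, with the drag at about 5 N. Drawing on.

{"op": "move_arm", "data": {"increments": [[0.1,0.03,0,0,0,0,0],[0.1,0.04,0,0,0,0,0],[0.1,0.04,0,0,0,0,0],[0.1,0.04,0,0,0,0,0],[0.1,0.04,0,0,0,0,0]]}}

```text
time_s: 21.55
ee_pos: [0.4972, 0.0099, 0.0199]
eef_rot: [-3.141, 0.001, -2.999]
force: [5.8, 1.1, -0.7]
grip_width: 0.0198
grip_force: 45.0
```

{"op": "move_arm", "data": {"increments": [[0.1,0.04,0,0,0,0,0],[0.1,0.04,0,0,0,0,0],[0.1,0.04,0,0,0,0,0],[0.1,0.04,0,0,0,0,0],[0.1,0.04,0,0,0,0,0]]}}

```text
time_s: 22.05
ee_pos: [0.4873, 0.0085, 0.0199]
eef_rot: [-3.141, 0.001, -2.999]
force: [5.5, 0.1, -1.3]
grip_width: 0.0197
grip_force: 45.0
```

```bash
python3 -c "
from h import *
for i in range(2): ctrl.camera('scene');st()"
```

```text
22.1 hook chase x 65.4 y 0.2 tipz 14.3 yaw 0.1422 rp [-3.1414e+00  1.0000e-03] F chase [ 4.03  0.33 -0.39] M [ 0.21  -0.932  0.06 ]
22.15 hook chase x 65.4 y 0.2 tipz 14.3 yaw 0.1422 rp [-3.1415e+00  7.0000e-04] F chase [ 4.31  0.31 -0.07] M [ 0.163 -0.782  0.048]
```

{"op": "move_arm", "data": {"increments": [[0.1,0.04,0,0,0,0,0],[0.1,0.04,0,0,0,0,0],[0.1,0.04,0,0,0,0,0],[0.1,0.04,0,0,0,0,0],[0.1,0.04,0,0,0,0,0],[0.1,0.04,0,0,0,0,0]]}}

```text
time_s: 22.75
ee_pos: [0.4753, 0.0068, 0.0198]
eef_rot: [-3.141, 0.001, -2.999]
force: [6.2, 0.4, -1.0]
grip_width: 0.0196
grip_force: 45.0
```

{"op": "move_arm", "data": {"increments": [[0.1,0.04,0,0,0,0,0],[0.1,0.04,0,0,0,0,0],[0.1,0.04,0,0,0,0,0],[0.1,0.02,0,0,0,0,0]]}}

```text
time_s: 23.15
ee_pos: [0.4684, 0.0058, 0.0198]
eef_rot: [-3.141, 0.001, -2.999]
force: [5.3, 0.8, -1.3]
grip_width: 0.0201
grip_force: 45.0
```

```bash
python3 -c "
from h import *
for i in range(2): ctrl.camera('scene');st()
o=ctrl.get_obs();T=toolpose(o);p=ctrl.camera('wrist');np.savez('w4.npz',K=p['K'],tfc=p['tool_from_camera'],T=T);cv2.imwrite('pics/w4.png',p['color'])
u=proj(p,[.6,.024,.02],T).astype(int);print(u)
for k in ('die','head_stop'):
    print(k,[(round(d['conf'],2),np.round(d['centre']).tolist(),int(d['mask'].sum())) for d in ctrl.cut_out(k,p)])
"
```

```text
23.2 hook chase x 46.4 y 0.2 tipz 14.3 yaw 0.1423 rp [-3.1414e+00  8.0000e-04] F chase [ 4.27  0.12 -0.54] M [ 0.239 -0.932  0.027]
23.25 hook chase x 46.4 y 0.2 tipz 14.3 yaw 0.1422 rp [-3.1415e+00  6.0000e-04] F chase [ 3.2  -0.09 -0.5 ] M [ 0.196 -0.857  0.041]
[281 437]
die []
head_stop [(0.79, [411.0, 270.0], 598), (0.52, [329.0, 33.0], 60)]
```

{"op": "move_arm", "data": {"increments": [[0.1,0.03,0,0,0,0,0],[0.1,0.03,0,0,0,0,0],[0.1,0.03,0,0,0,0,0]]}}

```text
time_s: 23.7
ee_pos: [0.4638, 0.0051, 0.0197]
eef_rot: [-3.142, 0.0, -2.999]
force: [5.4, 1.0, -0.5]
grip_width: 0.0195
grip_force: 45.0
```

{"op": "move_arm", "data": {"increments": [[0.1,0.015,0,0,0,0,0],[0.1,0.01,0,0,0,0,0]]}}

```text
time_s: 23.9
ee_pos: [0.4625, 0.005, 0.0197]
eef_rot: [-3.142, 0.0, -2.999]
force: [5.6, -0.0, -0.8]
grip_width: 0.0198
grip_force: 45.0
```

{"op": "move_arm", "data": {"increments": [[0.1,0.01,0,0,0,0,0],[0.1,0.01,0,0,0,0,0]]}}

```text
time_s: 24.1
ee_pos: [0.4616, 0.0048, 0.0198]
eef_rot: [-3.142, 0.001, -2.999]
force: [4.9, 0.6, -0.2]
grip_width: 0.0195
grip_force: 45.0
```

Hook x is about 39.5. Small steps until the force rises.

{"op": "move_arm", "data": {"increments": [[0.1,0.01,0,0,0,0,0],[0.1,0.01,0,0,0,0,0]]}}

```text
time_s: 24.3
ee_pos: [0.4606, 0.0047, 0.0197]
eef_rot: [-3.142, 0.0, -2.999]
force: [5.6, 1.1, -0.8]
grip_width: 0.0194
grip_force: 45.0
```

{"op": "move_arm", "data": {"increments": [[0.1,0.01,0,0,0,0,0],[0.1,0.005,0,0,0,0,0]]}}

```text
time_s: 24.5
ee_pos: [0.4598, 0.0046, 0.0197]
eef_rot: [-3.142, 0.001, -2.999]
force: [4.5, 1.3, -1.1]
grip_width: 0.0197
grip_force: 45.0
```

{"op": "move_arm", "data": {"increments": [[0.1,0.01,0,0,0,0,0],[0.1,0.005,0,0,0,0,0]]}}

```text
time_s: 24.7
ee_pos: [0.4593, 0.0045, 0.0198]
eef_rot: [-3.141, 0.001, -2.999]
force: [7.1, 1.0, -0.0]
grip_width: 0.0195
grip_force: 45.0
```

{"op": "move_arm", "data": {"increments": [[0.1,0.01,0,0,0,0,0],[0.1,0.005,0,0,0,0,0]]}}

```text
time_s: 24.9
ee_pos: [0.4592, 0.0044, 0.02]
eef_rot: [-3.141, 0.003, -2.999]
force: [10.6, 1.4, -2.6]
grip_width: 0.0193
grip_force: 45.0
```

The force is rising to 10.6 N and the TCP has stopped, so the die is against the stop. I back off, lift out and look.

{"op": "move_arm", "data": {"increments": [[0.1,-0.03,0,0,0,0,0],[0.1,-0.03,0,0,0,0,0],[0.1,-0.01,0,0,0,0,0],[0.1,0,0,0,0,0,0],[0.1,0,0,-0.1,0,0,0],[0.1,0,0,-0.1,0,0,0],[0.1,0,0,0,0,0,0]]}}

```text
time_s: 25.6
ee_pos: [0.462, 0.0048, 0.0305]
eef_rot: [-3.141, 0.001, -2.999]
force: [0.5, -0.5, -1.3]
grip_width: 0.0193
grip_force: 45.0
```

{"op": "move_arm", "data": {"increments": [[0.1,0,0,-0.2,0,0,0],[0.1,0,0,-0.4,0,0,0],[0.1,0,0,-0.5,0,0,0],[0.1,0,0,-0.2,0,0,0],[0.1,0,0,0,0,0,0],[0.1,0,0,0,0,0,0]]}}

```text
time_s: 26.2
ee_pos: [0.4613, 0.0049, 0.0941]
eef_rot: [3.141, -0.001, -2.999]
force: [-0.4, 0.2, -1.4]
grip_width: 0.0195
grip_force: 45.0
```

```bash
python3 -c "
from h import *
st()
o=ctrl.get_obs();T=toolpose(o);p=ctrl.camera('wrist');np.savez('w5.npz',K=p['K'],tfc=p['tool_from_camera'],T=T);cv2.imwrite('pics/w5.png',p['color'])
s=ctrl.camera('scene');d=ctrl.camera('side')
out=[]
for q in(s,d):
    u=proj(q,[.6,.024,.02]).astype(int)-[40,30]
    out.append(cv2.resize(q['color'][u[1]:u[1]+60,u[0]:u[0]+80],(400,300),interpolation=cv2.INTER_CUBIC))
w=cv2.resize(p['color'][270:420,180:380],(400,300));out.append(w)
cv2.imwrite('pics/m3.png',np.vstack([np.hstack(out[:2]),np.hstack([w,cv2.resize(p['color'],(400,300))])]))
for q in (p,s,d):print([(round(x['conf'],2),np.round(x['centre']).tolist(),int(x['mask'].sum())) for x in ctrl.cut_out('die',q)])
"
```

```text
26.2 hook chase x 39.3 y 0.4 tipz 88.6 yaw 0.1422 rp [ 3.1415e+00 -6.0000e-04] F chase [-0.41  0.27 -1.41] M [0.007 0.063 0.009]
[]
[]
[(0.51, [248.0, 263.0], 44)]
```

View pics/m3.png

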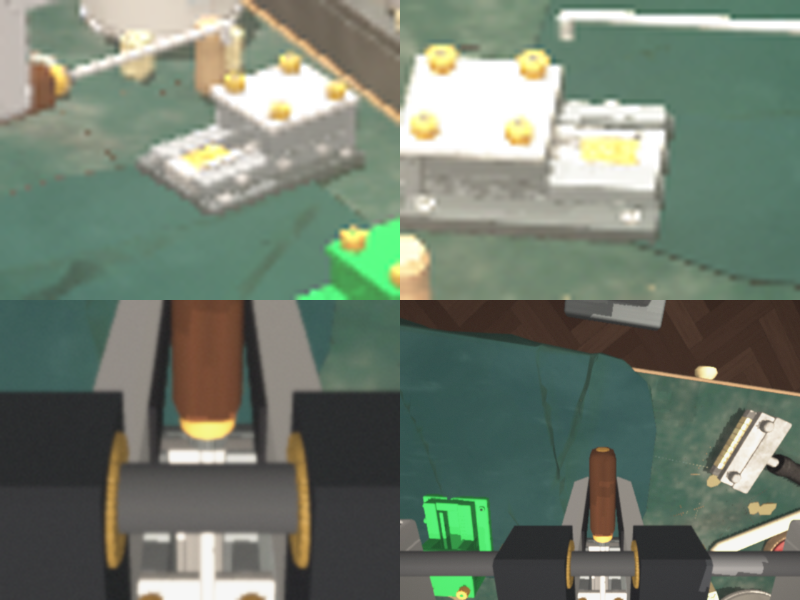

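The brass die now sits in the open channel against the head stop (side-part (610,150), scene-part (205,155)), and the hook is clear above it. I'll return the pick to its original free spot.

{"op": "move_arm", "data": {"increments": [[0.1,0,-0.2,0,0,0,0],[0.1,0,-0.4,0,0,0,0],[0.1,0.01,-0.6,0,0,0,0],[0.1,0.01,-0.6,0,0,0,0],[0.1,0.01,-0.6,0,0,0,0],[0.1,0.02,-0.6,0,0,0,0],[0.1,0.02,-0.6,0,0,0,0],[0.1,0.01,-0.6,0,0,0,0],[0.1,0.01,-0.6,0,0,0,0],[0.1,0.01,-0.5,0,0,0,0],[0.1,0.01,-0.4,0,0,0,0],[0.1,0,-0.2,0,0,0,0.06],[0.1,0,0,0,0,0,0.06],[0.1,0,0,0.3,0,0,0],[0.1,0,0,0.4,0,0,0],[0.1,0,0,0.4,0,0,0],[0.1,0,0,0.3,0,0,0],[0.1,0,0,0.1,0,0,0],[0.1,0,0,0,0,0,0],[0.1,0,0,0,0,0,0]]}}

```text
time_s: 28.5
ee_pos: [0.4983, -0.2882, 0.0202]
eef_rot: [-3.141, 0.001, -3.119]
force: [-0.3, -0.2, -0.8]
grip_width: 0.0198
grip_force: 45.0
```

```bash
python3 -c "
from h import *
ctrl.camera('scene');o=ctrl.get_obs();print(o['ee_pos'],o['eef_rot'],o['force'])"
```

```text
[ 0.4983715  -0.28824377  0.02047198] [-3.14077451e+00  1.09881838e-03 -3.11906203e+00] [-0.23984598 -0.35056896 -0.48450057]
```

{"op": "move_arm", "data": {"increments": [[0.1,0,0,0.1,0,0,0],[0.1,0,0,0.1,0,0,0],[0.1,0,0,0.05,0,0,0],[0.1,0,0,0.02,0,0,0],[0.1,0,0,0,0,0,0],[0.1,0,0,0,0,0,0]]}}

```text
time_s: 29.15
ee_pos: [0.4979, -0.288, 0.0064]
eef_rot: [3.142, -0.0, -3.119]
force: [-3.1, 1.5, 5.2]
grip_width: 0.0197
grip_force: 45.0
```

Bench contact. I open the fingers and back off straight up.

{"op": "move_arm", "data": {"increments": [[0.4,0,0,0,0,0,0],[0.6,0,0,0,0,0,0],[0.8,0,0,0,0,0,0],[0.8,0,0,0,0,0,0],[0.8,0,0,0,0,0,0],[0.8,0,0,0,0,0,0],[0.8,0,0,0,0,0,0],[0.8,0,0,0,0,0,0]]}}

```text
time_s: 29.95
ee_pos: [0.4979, -0.2879, 0.0061]
eef_rot: [3.142, -0.0, -3.119]
force: [-0.1, -0.3, -0.1]
grip_width: 0.0747
grip_force: 0.0
```

{"op": "move_arm", "data": {"increments": [[0.8,0,0,-0.2,0,0,0],[0.8,0,0,-0.5,0,0,0],[0.8,0,0,-0.8,0,0,0],[0.8,0,0,-0.8,0,0,0],[0.8,0,0,-0.5,0,0,0],[0.8,0,0,0,0,0,0],[0.8,0,0,0,0,0,0],[0.8,0,0,0,0,0,0]]}}

```text
time_s: 30.75
ee_pos: [0.4975, -0.2877, 0.1452]
eef_rot: [3.141, -0.001, -3.119]
force: [-0.3, -1.1, -0.8]
grip_width: 0.0754
grip_force: 0.0
```

```bash
python3 -c "
from h import *
o=ctrl.get_obs();print(o['time_s'],o['ee_pos'],o['force'])
s=ctrl.camera('scene');d=ctrl.camera('side')
u=proj(d,[.6,.024,.02]).astype(int)-[40,30]
c=cv2.resize(d['color'][u[1]:u[1]+60,u[0]:u[0]+80],(400,300),interpolation=cv2.INTER_CUBIC)
u=proj(s,[.6,.024,.02]).astype(int)-[40,30]
c2=cv2.resize(s['color'][u[1]:u[1]+60,u[0]:u[0]+80],(400,300),interpolation=cv2.INTER_CUBIC)
cv2.imwrite('pics/m4.png',np.vstack([np.hstack([c2,c]),np.hstack([cv2.resize(s['color'][130:300,160:390],(400,300)),cv2.resize(d['color'][130:300,190:420],(400,300))])]))
"
```

```text
30.75 [ 0.49750643 -0.28765349  0.14515809] [-0.29457669 -1.06574037 -0.81588457]
```

View pics/m4.png

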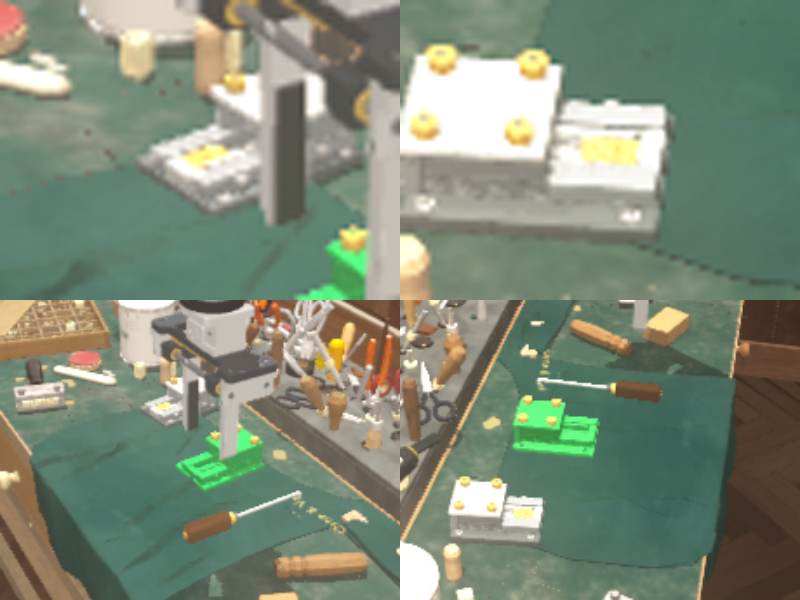

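The pick lies flat in its old place and the die looks seated. I'll take one close look at the seat with the wrist camera.

{"op": "move_arm", "data": {"increments": [[0.8,0,0.3,0,0,0,0],[0.8,-0.1,0.7,0,0,0,0],[0.8,-0.1,0.7,0,0,0,0],[0.8,-0.1,0.7,0,0,0,0],[0.8,-0.1,0.7,0,0,0,0],[0.8,-0.1,0.7,0,0,0,0],[0.8,-0.1,0.7,0,0,0,0],[0.8,-0.1,0.7,0,0,0,0],[0.8,-0.1,0.6,0.3,0,0,0],[0.8,-0.1,0.3,0.5,0,0,0],[0.8,-0.1,0,0,0,0,0],[0.8,0,0,0,0,0,0],[0.8,0,0,0,0,0,0]]}}

```text
time_s: 32.15
ee_pos: [0.5414, 0.0175, 0.1071]
eef_rot: [-3.141, 0.001, -3.12]
force: [-0.6, -0.7, -0.2]
grip_width: 0.0753
grip_force: 0.0
```

```bash
python3 -c "
from h import *
o=ctrl.get_obs();T=toolpose(o);print(o['ee_pos'])
p=ctrl.camera('wrist')
u=proj(p,[.6,.024,.02],T).astype(int)-[60,45];print(u)
cv2.imwrite('pics/w6.png',cv2.resize(p['color'][u[1]:u[1]+90,u[0]:u[0]+120],(800,600),interpolation=cv2.INTER_CUBIC))
np.savez('w6.npz',K=p['K'],tfc=p['tool_from_camera'],T=T)
"
```

```text
[0.54143997 0.0174973  0.10708692]
[228 235]
```

View pics/w6.png

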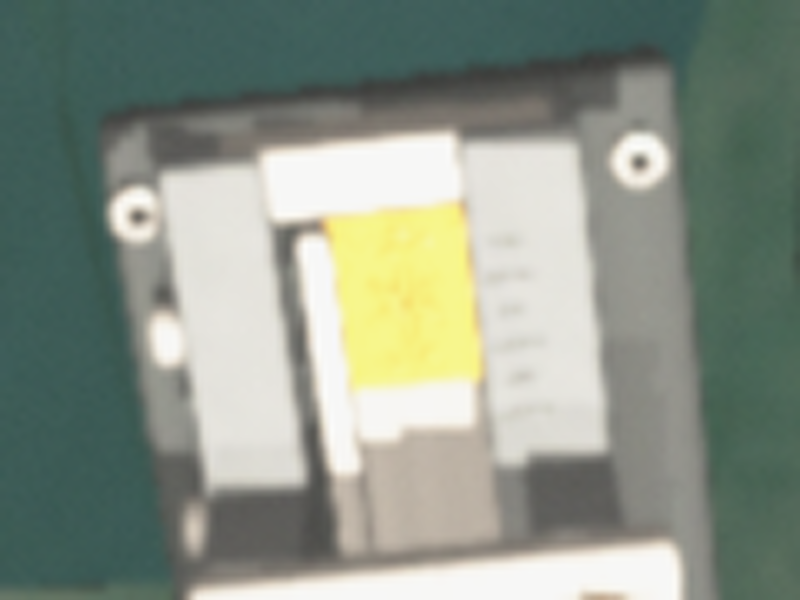

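The die's front edge at (395,212) lies directly on the white head-stop bar, with no gap showing, so I'm handing in.

```bash
python3 -c "
from h import *
print(ctrl.hand_in())"
```

```text
the job is handed in; nothing more can be done
None
```

The job is handed in at about 32 s: the die was drawn forward against the head stop with at most about 11 N felt at the wrist, no gap shows in the last picture, and the pick lies flat on the bench clear of the chase with its reach not deliberately changed.

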